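# Shut the blade guard of the vegetable slicer

### The job

Make the vegetable slicer safe to put away: slide its flat blade guard, by the upright fin-shaped grip on it, all the way to the stop at the handle end, so that the steel blade is covered. Leave the small round knob on the other side rail where it is set.

Things in the scene. Friction and masses are not known exactly. Their poses are not given: they have to be found in the camera images.
- slicer: White flat kitchen slicer, 124 mm wide, stuck fast to the worktop by suction feet. Origin: on the worktop under the middle of its frame. Its x axis points across it, y along it, away from the loop handle at the -y end. Frame: y = -112 to 112 mm, handle to y = -171. Side rails 18 mm wide at x = -53 and 53, tops 30 mm up. Steel blade across it at y = -33.
- guard (a joint): Slide of the grey blade guard along the slicer, in m: 0 = fully open (away from the handle), 0.080 = fully shut at its stop, blade covered. It grows towards the loop handle, along the slicer's -y axis. It moves stiffly (about 2 N), has no spring and stays where it is left.
- guard_grip (a point): Point in the guard's upright fin grip, 60 mm above the worktop, over the rail at the slicer's x = -53 mm; moves with the guard. The fin is 24 mm across the slicer (its x), 14 mm along it (its y), and stands from 35 mm (top of the guard's grey plate, 104 mm wide, 50 mm long, 4 mm thick) to 72 mm above the worktop. Axes as the slicer's.
- knob_top (a point): Centre of the top of the small round grey thickness knob, 24 mm in diameter, top 50 mm above the worktop, on the opposite rail at the slicer's x = +53 mm. It slides along that rail just as easily (about 2 N) and must stay where it is.

How it is judged (in metres and radians):
At the end, for the whole second after the job is handed in: The guard stands within 10 mm of its stop at the handle end and is still, and the round knob is within 12 mm of where it was (value of joint guard above 0.07 m and velocity of joint guard between -0.01 and 0.01 m/s and not (distance of knob_top from where it was at the start of the episode above 0.012 m)); the robot touches nothing.
It fails at once if the round thickness knob is shifted by more than 12 mm (distance of knob_top from where it was at the start of the episode above 0.012 m).
It also fails if it takes over 29 s, if anything falls off the work surface, if the arm or the gripper's body presses on something with over 40 N, if the wrist force passes 120 N, or if a joint passes its speed limit or range.

### The arm

A 6-joint arm with a two-finger parallel gripper is mounted at the origin on a cart in front of the work surface, level with it; the furniture and walls round the work are solid. World frame = base frame: x ahead of the robot, y to its left, z up, the work surface at z = 0. Lengths are in mm, angles in rad, forces in N, time in s.
With the tool pointing down it reaches from about 400 to 825 mm from the base axis. Payload 7 kg.
Tool frame: the origin (TCP) lies on the front face of the gripper's body, between the roots of the fingers; the fingertips stand 73 mm ahead of it and the grasp point (between the pads) lies 54 mm ahead of it (ctrl.grip_point_offset is the z of the grasp point in the tool frame, in mm); z points along the fingers, x is the direction in which the jaws open and shut, and the axes are right-handed (so a half turn about z gives the same grasp; the last joint's range is limited). The gripper opens to 85 mm and grips with 20 to 120 N. Pads are 22 mm wide; open, the fingers measure 114 mm over their backs; the gripper's body (76 mm by 85 mm) begins 54 mm behind the grasp point. The pads swing forward as they close: fully open they stand 13 mm farther back than shut.
Start: joints at [1.456, 0.359, 0.012, 0, -1.224, -0.288], TCP at [264.603, 620.951, 303.902] pointing down, gripper open.
Joint ranges: [-3.07, 3.07], [-1.43, 2.12], [-1.02, 1.25], [-3.03, 1.67], [-3.05, -0], [-3.03, 3.03]. Speed limits (rad/s): [2.39, 2.39, 3.01, 3.14, 3.14, 3.14].

### API

Orientations are given as a 3x3 rotation matrix whose columns are the frame's x, y, z axes.
In Python, from workcell import sense, optics, finish_job, ctrl gives the robot as it stands.
- The arm moves only by the tool step_arm, never from a script. Its argument "plan" is a list of rows, each a list of 3 entries, a list of its own where there are three numbers: the shift along the tool's x, y, z in units of 250 mm (1.0 is 250 mm), then the turn about the tool's z in units of pi rad (1.0 is pi rad), then the gripper command: -1 is fully open, 1 is shut, values between are in proportion. In form: [[[tx, ty, tz], yaw, hand], ...]. A call has 1 to 10 rows; each row is the pose to reach, as a shift and turn from the pose commanded when the call began, along the tool's axes at that moment, turning the shorter way round; what a row does not reach only later rows make up. A row lasts 1/12 s, in which the tool goes at most 41.7 mm and 7.16 degrees, less where a joint would pass 70% of its speed; a pose out of reach is approached as far as the arm can. A call with a number of a shift or a turn outside -1 to 1 is refused whole. A call with a gripper value outside its range is refused whole. The fingers move at their own pace and stop on an object; "force" is the grip in N (left out, the last holds). Time passes only in rows, so rows that repeat a pose let the fingers close. It gives the time, the measured TCP pose, the force and the opening at its end, in the units of the state.
- sense(): the state, without advancing time (a new reading comes with each control period).
- optics.camera(name): name is "scene" or "top" or "wrist"; returns a dict with "frame" (420x560x3 uint8, red, green, blue), "fov_y" (degrees; the focal length in pixels is half the picture's height over the tangent of half this angle, whatever the lens; pixels are square), "cx", "cy" (the principal point, pixels), "R" (3x3) and "t" (3): a world point X has camera coordinates R X + t. Camera axes: x right, y down, z forward; pixel columns grow to the right and rows downward; lengths in mm; the calibration is good to about 2 mm. A picture is of the moment at which its call begins. There is no depth.
- finish_job(): hands the job in, once; it reports no verdict.
The state is a dict: "clock": time; "q": joint angles; "qvel": joint speeds; "joint_efforts": joint torques, N m; "tcp_pos": TCP position; "tcp_rot": TCP orientation; "wrist_force": force on the tool from outside, world axes, zero at the start; "torque": the same for the moment, N m; "opening": finger opening in mm.
Only numpy, scipy, OpenCV 4.12 (cv2) and the standard library are available. Lean on these libraries where they do the work, as an engineer would, in place of code of your own. Each camera call takes 0.05 s, during which the arm holds its last target. There are 200 camera calls.

## Working session

There is one attempt and no reset: what is moved stays moved. The work goes in short steps, Python scripts to look and compute and a tool call to move; the robot and the scene stay as the last step left them, time stands still between calls to the robot, and variables do not carry over. Pictures are saved under pics/ and viewed, about 8 in all and at most 12, crops included, and the job is handed in when it is done.

Besides the shell and the picture viewer there is one more tool, called after "Emit:" by a JSON object that holds its "name" and its "arguments". step_arm: Moves the arm, as the interface text tells. Shifts and turns lie within -1 to 1; 1 stands for 250 mm of shift or pi rad of turn. Its arguments: {"type":"object","properties":{"plan":{"type":"array"},"force":{"type":"number"}},"required":["plan"]}

```bash
mkdir -p pics; python3 - <<'E'
from workcell import sense, optics, ctrl
import cv2, numpy as np, pickle
d={}
for n in ("scene","top"):
    c=optics.camera(n); d[n]=c
    print(n,c["fov_y"],c["cx"],c["cy"],np.round(c["R"],3).tolist(),np.round(c["t"],1))
pickle.dump(d,open("cams.pkl","wb"))
cv2.imwrite("pics/a.png",cv2.resize(d["scene"]["frame"][:,:,::-1],(800,600)))
cv2.imwrite("pics/b.png",cv2.resize(d["top"]["frame"][:,:,::-1],(800,600)))
s=sense();print(s)
E
```

```text
scene 56.61396468582779 284.7885198701431 210.31155774933782 [[0.496, -0.868, 0.01], [-0.574, -0.336, -0.747], [0.652, 0.365, -0.665]] [-239.7  411.4  506.2]
top 56.555453018642 284.0479495760199 209.76390129113676 [[0.018, -1.0, -0.004], [-0.995, -0.018, -0.094], [0.094, 0.006, -0.996]] [ 75.  585.8 864.3]
{'clock': 0.1, 'q': array([ 1.45607690e+00,  3.59318673e-01,  1.11034672e-02, -3.09944810e-04,
       -1.22411915e+00, -2.88084132e-01]), 'qvel': array([ 0.00014796, -0.00156838,  0.00120681,  0.00050655,  0.00022908,
       -0.0004567 ]), 'joint_efforts': array([-2.32420374e-03, -5.84766555e+01,  2.94107616e+01,  6.95459381e+00,
       -3.16884682e-03,  1.28760516e-05]), 'tcp_pos': array([264.49442509, 620.64134689, 303.03437479]), 'tcp_rot': array([[-3.92095783e-01, -9.19924280e-01, -4.65642486e-04],
       [-9.19923079e-01,  3.92096028e-01, -1.49453655e-03],
       [ 1.55743703e-03, -1.57646211e-04, -9.99998775e-01]]), 'wrist_force': array([-0.04844317, -0.05823641, -0.84213947]), 'torque': array([ 0.03150074, -0.02652275, -0.06601922]), 'opening': 85.53410695244766}
```

View pics/b.png

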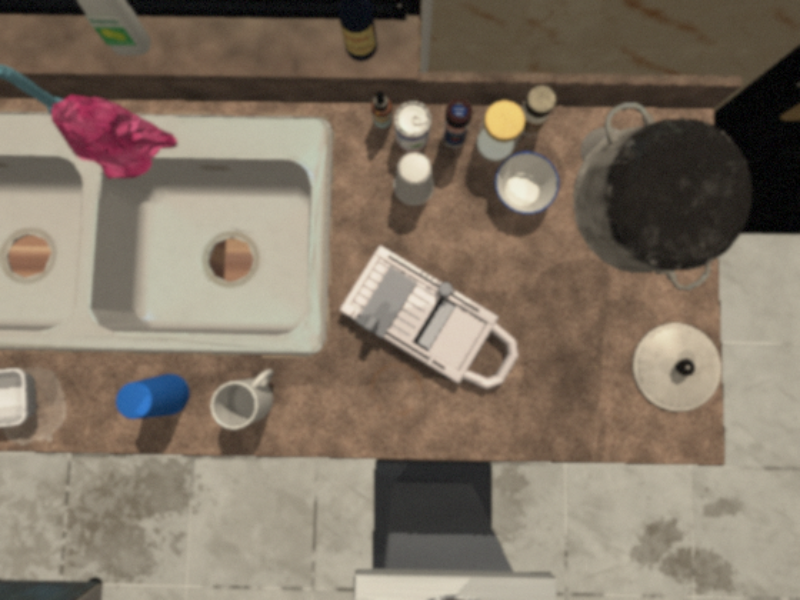

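View pics/a.png

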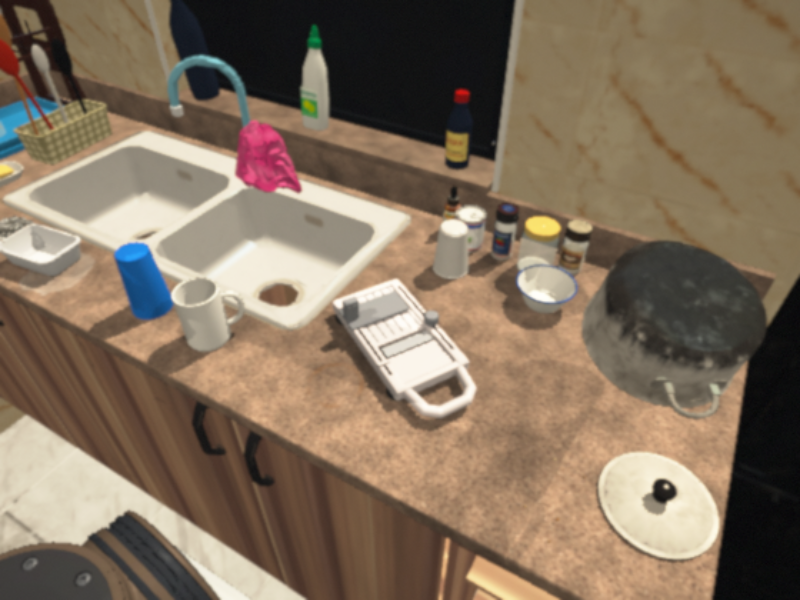

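The top view shows the slicer at (430,315) in the 800x600 picture, with its handle at lower right (495,360). The fin is near (376,318) and the knob near (445,291). Next I measure the corners.

```bash
cat > h.py <<'E'
import numpy as np
def ray(c,u,v,z):
    f=210/np.tan(np.radians(c["fov_y"]/2)); R=np.array(c["R"]);t=np.array(c["t"])
    d=R.T@np.array([(u-c["cx"])/f,(v-c["cy"])/f,1]); o=-R.T@t
    return o+d*(z-o[2])/d[2]
def proj(c,X):
    f=210/np.tan(np.radians(c["fov_y"]/2)); p=np.array(c["R"])@X+np.array(c["t"])
    return p[0]/p[2]*f+c["cx"],p[1]/p[2]*f+c["cy"]
E
python3 - <<'E'
import pickle,cv2,numpy as np
from h import *
d=pickle.load(open("cams.pkl","rb"));c=d["top"];im=c["frame"]
hsv=cv2.cvtColor(im,cv2.COLOR_RGB2HSV)
m=((hsv[...,1]<60)&(hsv[...,2]>90)).astype(np.uint8)
roi=np.zeros_like(m);roi[165:280,235:370]=1;m*=roi
m=cv2.morphologyEx(m,cv2.MORPH_CLOSE,np.ones((3,3)))
cs,_=cv2.findContours(m,0,2);k=max(cs,key=cv2.contourArea)
# cut handle: opening
mm=np.zeros_like(m);cv2.drawContours(mm,[k],-1,1,-1)
box=cv2.boxPoints(cv2.minAreaRect(k));print(box)
W=np.array([ray(c,*p,30)[:2] for p in box]);print(W.round(1),np.linalg.norm(W-np.roll(W,1,0),axis=1))
z=cv2.resize(im[160:280,225:385],(800,600),interpolation=cv2.INTER_CUBIC)
cv2.imwrite("pics/c.png",z[:,:,::-1])
E
```

```text
[[235.7821  217.27377]
 [265.84363 168.00626]
 [372.4438  233.05045]
 [342.38226 282.31796]]
[[ 565.   195.1]
 [ 680.   129.2]
 [ 534.7 -115.6]
 [ 423.3  -48. ]] [281.38115204 132.50947902 284.64616545 130.2957399 ]
```

View pics/c.png

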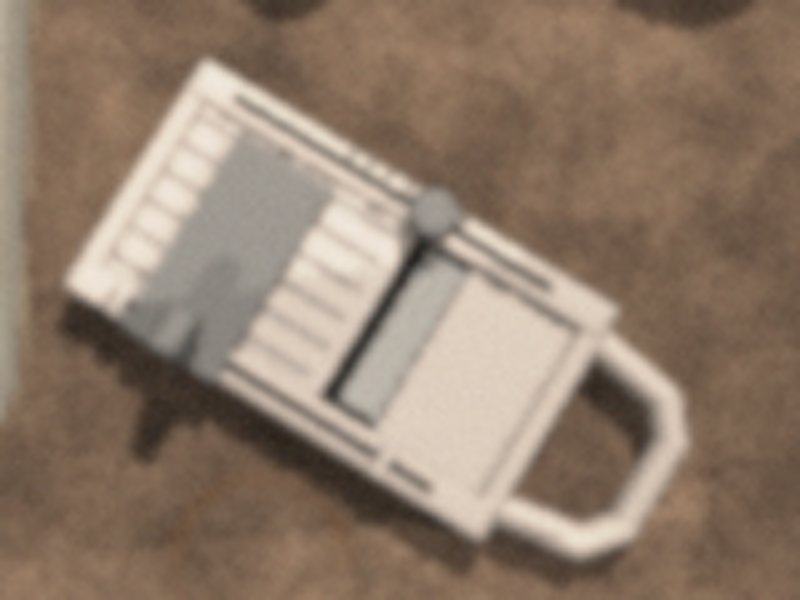

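The crop (5x, offset 225,160) shows the frame corners at A(208,58), B(65,283), D(485,543) and C(618,305). The guard plate runs roughly from (235,130) to (210,380), with the fin near (170,330) at the -x side and the knob at (435,212).

```bash
python3 - <<'E'
import pickle,cv2,numpy as np
from h import *
d=pickle.load(open("cams.pkl","rb"));c=d["top"]
P={k:ray(c,225+(u-2)/5,160+(v-2)/5,30)[:2] for k,(u,v) in dict(A=(208,58),B=(65,283),D=(485,543),C=(618,305)).items()}
print({k:v.round(1) for k,v in P.items()})
n=np.linalg.norm
print(n(P['A']-P['B']),n(P['D']-P['C']),n(P['A']-P['C']),n(P['B']-P['D']))
o=sum(P.values())/4
y=(P['A']+P['B']-P['C']-P['D']);y/=n(y);x=np.array([y[1],-y[0]])
print("o",o,"x",x,"y",y,"yaw",np.arctan2(x[1],x[0]))
loc=lambda p:((p-o)@x,(p-o)@y)
print("knob",loc(ray(c,225+433/5,160+210/5,50)[:2]))
for q in [(237,130),(332,187),(212,380),(115,315)]: print("plate",loc(ray(c,225+(q[0]-2)/5,160+(q[1]-2)/5,35)[:2]))
# fin projections into crop & scene
for X in [(-53,yy,z) for yy in (40,47,60) for z in (35,72)]:
    w=np.r_[o+X[0]*x+X[1]*y,X[2]];u=proj(c,w);print(X,w.round(0),[(u[0]-225)*5,(u[1]-160)*5],np.array(proj(d["scene"],w)).round(1))
s=d["scene"]["frame"][185:305,220:380]
cv2.imwrite("pics/d.png",cv2.resize(s,(800,600),interpolation=cv2.INTER_CUBIC)[:,:,::-1])
E
```

```text
{'A': array([672.5, 128.2]), 'B': array([567.5, 191. ]), 'D': array([453.8,  -1.2]), 'C': array([562. , -60.6])}
122.35130644113954 123.46690190715603 218.84565543957288 223.38765823995004
o [563.96403372  64.34833327] x [ 0.86183369 -0.50719098] y [0.50719098 0.86183369] yaw -0.5319222945399098
knob (np.float64(52.03084925504733), np.float64(-15.898626113032844))
plate (np.float64(39.073983441409084), np.float64(80.59052967784565))
plate (np.float64(39.351936874113115), np.float64(29.989503551016792))
plate (np.float64(-63.66510191240046), np.float64(30.411493290234024))
plate (np.float64(-61.64873071405195), np.float64(83.24683216349689))
(-53, 40, 35) [539. 126.  35.] [np.float64(204.37269470285116), np.float64(346.6919881509425)] [248.7 225.4]
(-53, 40, 72) [539. 126.  72.] [np.float64(200.03444977848176), np.float64(342.9130024301759)] [247.9 213.2]
(-53, 47, 35) [542. 132.  35.] [np.float64(191.19434043811367), np.float64(338.5866666628441)] [247.4 223.5]
(-53, 47, 72) [542. 132.  72.] [np.float64(186.28312718700215), np.float64(334.45576482950827)] [246.5 211.4]
(-53, 60, 35) [549. 143.  35.] [np.float64(166.74960528338772), np.float64(323.55197923979983)] [244.9 220.1]
(-53, 60, 72) [549. 143.  72.] [np.float64(160.77691908816234), np.float64(318.76912372652055)] [243.9 208. ]
```

View pics/d.png

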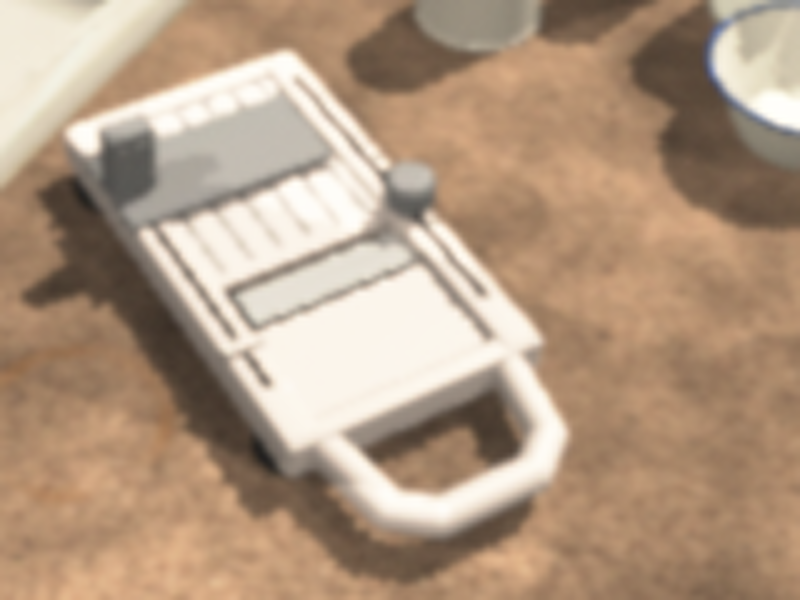

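Both views agree on a fin at slicer x=-53, y≈53, which is world (545,137), with the jaws to close along slicer y. Moving above it.

Emit:
{"name": "step_arm", "arguments": {"plan": [[[0.67,-0.895,0],0,-1],[[0.67,-0.895,0],0,-1],[[0.67,-0.895,0],0,-1],[[0.67,-0.895,0],0,-1],[[0.67,-0.895,0],0,-1],[[0.67,-0.895,0],0,-1],[[0.67,-0.895,0],0,-1],[[0.67,-0.895,0],0,-1],[[0.67,-0.895,0],0,-1]]}}

```text
clock: 0.85
tcp_pos: [405.5, 377.6, 304.0]
tcp_rot: [[-0.395, -0.919, -0.0], [-0.919, 0.395, 0.0], [-0.0, 0.0, -1.0]]
wrist_force: [-0.4, 1.1, 0.9]
opening: 85.6
```

Emit:
{"name": "step_arm", "arguments": {"plan": [[[0.67,-0.895,0.2],0.041,-1],[[0.67,-0.895,0.2],0.041,-1],[[0.67,-0.895,0.2],0.041,-1],[[0.67,-0.895,0.2],0.041,-1],[[0.67,-0.895,0.2],0.041,-1],[[0.67,-0.895,0.2],0.041,-1],[[0.67,-0.895,0.2],0.041,-1],[[0.67,-0.895,0.2],0.041,-1],[[0.67,-0.895,0.2],0.041,-1],[[0.67,-0.895,0.2],0.041,-1]]}}

```text
clock: 1.68
tcp_pos: [545.0, 138.0, 253.6]
tcp_rot: [[-0.507, -0.862, -0.001], [-0.862, 0.507, -0.0], [0.0, 0.0, -1.0]]
wrist_force: [-0.4, 1.0, 0.3]
opening: 85.1
```

```bash
python3 - <<'E'
from workcell import sense, optics
import cv2, numpy as np, pickle
from h import *
c=optics.camera("wrist");pickle.dump(c,open("w.pkl","wb"))
cv2.imwrite("pics/e.png",cv2.resize(c["frame"],(800,600))[:,:,::-1])
s=sense();print(s["clock"],s["tcp_pos"],s["tcp_rot"].round(3).tolist(),s["wrist_force"])
w=np.array([545,137,72.]);print(np.array(proj(c,w))/.7, (np.array(c["R"])@w+c["t"]).round())
E
```

```text
1.7333 [544.846697   138.51886081 253.88135398] [[-0.506, -0.862, 0.0], [-0.862, 0.506, 0.0], [-0.0, 0.0, -1.0]] [-0.08794305  0.05982321 -0.72362075]
[400.16058628 298.56184637] [  1.  -2. 262.]
```

View pics/e.png

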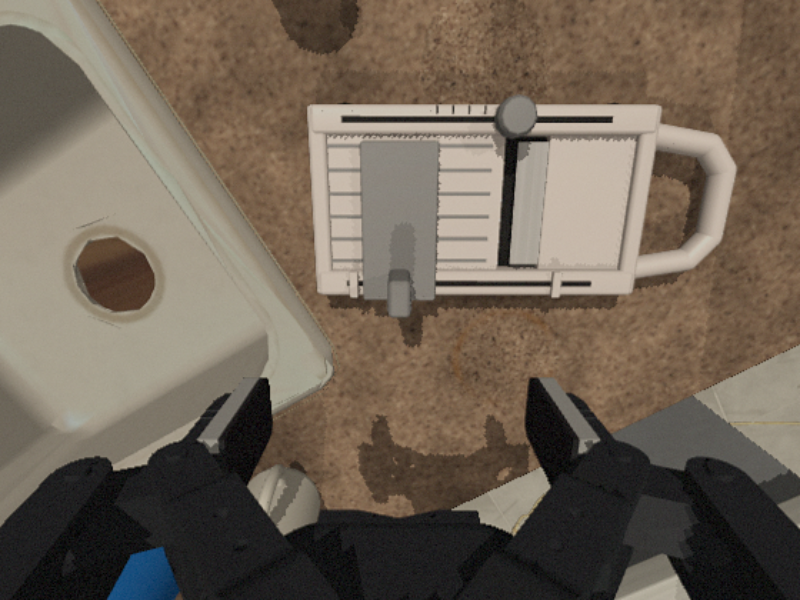

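The wrist view shows the fin centred at (400,294) against a predicted (400,298), and the slicer axis lies horizontal in the picture, so position and yaw are good. Descend and grip.

Emit:
{"name": "step_arm", "arguments": {"plan": [[[0,0,0.1],0,-1],[[0,0,0.2],0,-1],[[0,0,0.3],0,-1],[[0,0,0.4],0,-1],[[0,0,0.5],0,-1],[[0,0,0.55],0,-1],[[0,0,0.55],0,-1],[[0,0,0.55],0,-1]], "force": 30}}

```text
clock: 2.4
tcp_pos: [544.7, 138.7, 116.4]
tcp_rot: [[-0.505, -0.863, -0.001], [-0.863, 0.505, -0.001], [0.001, 0.0, -1.0]]
wrist_force: [0.1, 0.1, 0.2]
opening: 85.5
```

Emit:
{"name": "step_arm", "arguments": {"plan": [[[0,0,0],0,1],[[0,0,0],0,1],[[0,0,0],0,1],[[0,0,0],0,1],[[0,0,0],0,1],[[0,0,0],0,1],[[0,0,0],0,1],[[0,0,0],0,1],[[0,0,0],0,1],[[0,0,0],0,1]], "force": 30}}

```text
clock: 3.23
tcp_pos: [545.1, 137.4, 116.9]
tcp_rot: [[-0.507, -0.862, 0.0], [-0.862, 0.507, 0.0], [-0.0, -0.0, -1.0]]
wrist_force: [-2.9, 0.3, 6.4]
opening: 13.2
```

Opening 13.2 mm means the 14 mm fin is held. Slide toward the handle, which is tool +x.

Emit:
{"name": "step_arm", "arguments": {"plan": [[[0.03,0,0],0,1],[[0.06,0,0],0,1],[[0.09,0,0],0,1],[[0.12,0,0],0,1],[[0.15,0,0],0,1],[[0.18,0,0],0,1],[[0.21,0,0],0,1],[[0.24,0,0],0,1],[[0.27,0,0],0,1],[[0.28,0,0],0,1]]}}

```text
clock: 4.07
tcp_pos: [509.4, 76.6, 116.9]
tcp_rot: [[-0.507, -0.862, 0.001], [-0.862, 0.507, 0.001], [-0.001, -0.001, -1.0]]
wrist_force: [-3.4, 4.3, 4.5]
opening: 13.3
```

Emit:
{"name": "step_arm", "arguments": {"plan": [[[0.01,0,0],0,1],[[0.02,0,0],0,1],[[0.03,0,0],0,1],[[0.035,0,0],0,1],[[0.035,0,0],0,1],[[0.035,0,0],0,1]]}}

```text
clock: 4.57
tcp_pos: [505.2, 69.7, 116.9]
tcp_rot: [[-0.507, -0.862, 0.001], [-0.862, 0.507, 0.001], [-0.001, -0.0, -1.0]]
wrist_force: [-2.0, 3.8, 5.6]
opening: 13.3
```

Emit:
{"name": "step_arm", "arguments": {"plan": [[[0.006,0,0],0,1],[[0.01,0,0],0,1],[[0.012,0,0],0,1],[[0.012,0,0],0,1]]}}

```text
clock: 4.9
tcp_pos: [505.0, 69.1, 117.0]
tcp_rot: [[-0.507, -0.862, 0.004], [-0.862, 0.507, 0.004], [-0.005, -0.002, -1.0]]
wrist_force: [-1.8, 13.9, 0.3]
opening: 13.3
```

Force has risen from about 4 to 14 N and motion stopped after 79 mm of travel, so the guard is at its stop. Ease back, open and retreat.

Emit:
{"name": "step_arm", "arguments": {"plan": [[[-0.008,0,0],0,1],[[-0.008,0,0],0,-1],[[-0.008,0,0],0,-1],[[-0.008,0,0],0,-1],[[-0.008,0,0],0,-1],[[-0.008,0,0],0,-1],[[-0.008,0,0],0,-1],[[-0.008,0,0],0,-1],[[-0.008,0,0],0,-1]]}}

```text
clock: 5.65
tcp_pos: [504.5, 68.5, 116.4]
tcp_rot: [[-0.507, -0.862, -0.0], [-0.862, 0.507, -0.0], [0.0, 0.0, -1.0]]
wrist_force: [0.5, 0.2, -0.1]
opening: 85.0
```

Emit:
{"name": "step_arm", "arguments": {"plan": [[[0,0,-0.08],0,-1],[[0,0,-0.2],0,-1],[[0,0,-0.32],0,-1],[[0,0,-0.44],0,-1],[[0,0,-0.56],0,-1],[[0,0,-0.6],0,-1],[[0,0,-0.6],0,-1],[[0,0,-0.6],0,-1]]}}

```text
clock: 6.32
tcp_pos: [504.4, 68.7, 266.6]
tcp_rot: [[-0.507, -0.862, 0.001], [-0.862, 0.507, 0.001], [-0.001, -0.0, -1.0]]
wrist_force: [-0.6, -0.5, -0.5]
opening: 85.6
```

```bash
python3 - <<'E'
from workcell import sense, optics
import cv2
c=optics.camera("wrist")
cv2.imwrite("pics/f.png",cv2.resize(c["frame"],(800,600))[:,:,::-1])
from h import *
x=np.array([.862,-.507]);y=np.array([.507,.862]);o=np.array([564,64.3])
for n,k in (("knob0",(53,-16,50)),("fin_shut",(-53,-27,72))): print(n,np.array(proj(c,np.r_[o+k[0]*x+k[1]*y,k[2]]))/.7)
s=sense();print(s["clock"],s["tcp_pos"],s["wrist_force"],s["opening"])
E
```

```text
knob0 [382.14753128 115.97014082]
fin_shut [400.04462759 292.94895563]
6.3667 [504.03481368  68.47874261 265.64832631] [-0.53826569  0.20009426  0.03792843] 85.45960634273722
```

View pics/f.png

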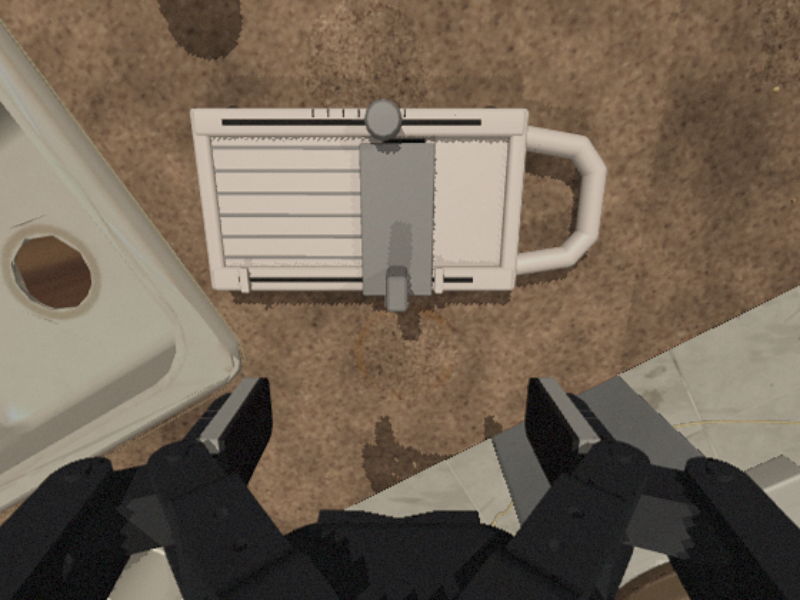

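The guard plate now covers the blade and sits against the stop clip at (438,280), with the fin at (398,290). The knob is at (383,120), against (382,116) predicted from its starting place. The gripper is clear.

```bash
python3 -c "
from workcell import finish_job; print(finish_job())"
```

```text
the job is handed in; nothing more can be done
None
```

The blade guard is shut against its stop at the handle end and covers the blade. I handed the job in at about 6.4 s of the 29 s allowed; it reported no verdict.

- **Guard:** I gripped the fin (opening 13.3 mm on a 14 mm fin) and slid it about 79 mm. Motion stopped there and the force rose from about 4 N to 14 N, so I took that as the stop. The last picture shows the plate over the blade and touching the stop clip.
- **Knob:** it was seen 4 pixels (about 2 mm) from where its starting place projects, well inside the 12 mm limit and within the calibration error.
- **Robot:** the gripper is open and raised about 150 mm above where it let go of the fin, with wrist force near zero, so it touches nothing.

No check failed or disagreed.

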